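# Latch the tiffin carrier, carry it to the board and flick the latch free

## Robot

A 7-joint arm with a two-finger parallel gripper is mounted at the origin on the work surface. World frame = base frame: x ahead of the robot, y to its left, z up, the work surface at z = 0. Lengths are in m, angles in rad, forces in N, time in s.
With the tool pointing down it reaches from about 0.4 to 0.75 m from the base axis. Payload 19.5 kg.
Tool frame: the origin (TCP) lies on the centre line of the jaws, within the pads' length; the fingertips stand 14 mm ahead of it and the grasp point (between the pads) lies 5 mm behind it; z points along the fingers, y is the direction in which the jaws open and shut (so a half turn about z gives the same grasp; the last joint's range is limited). The gripper opens to 85 mm and grips with 20 to 120 N. Pads are 22 mm wide; open, the fingers measure 114 mm over their backs; the gripper's body (76 mm by 85 mm) begins 54 mm behind the grasp point. The pads swing forward as they close: fully open they stand 13 mm farther back than shut.
Start: joints at [1.175, 0.707, -0.028, 1.485, 0.022, 0.951, -0.075], TCP at [0.199, -0.539, 0.245] pointing down, gripper open.
Joint ranges: [-2.71, 2.71], [-0.32, 2.16], [-1.57, 1.52], [0, 2.45], [-1.46, 4.6], [0, 2.02], [-2.83, 2.83]. Speed limits (rad/s): [1.89, 1.89, 2.57, 2.57, 3.01, 3.01, 3.01].

## Interface

Orientations are given as [roll, pitch, yaw] about the fixed x, y, z axes, in that order (R = Rz(yaw) Ry(pitch) Rx(roll)).
In Python, from workcell import robot gives the robot as it stands.
- The arm moves only by the tool apply_moves, never from a script. Its argument "plan" is a list of rows, each a list of 7 numbers: the turn, a rotation vector about the world's x, y, z scaled (see below), then the shift along the world's x, y, z scaled (see below), then the gripper's target within -1 to 1 (shut at 1, half-way at 0, fully open at -1). In form: [[wx, wy, wz, x, y, z, gripper], ...]. A call has 1 to 5 rows; each row shifts and turns the pose as measured when the row begins; what a row does not reach is not made up. The controller multiplies each number of a shift by 0.05 m and each number of a turn by 360 degrees. A row lasts 1/12 s, in which the tool goes at most 41.7 mm and 7.16 degrees, less where a joint would pass 70% of its speed; a pose out of reach is approached as far as the arm can. A call with a number of a shift or a turn outside -1 to 1 is refused whole. A call with a gripper value outside its range is refused whole. The fingers move at their own pace and stop on an object; "squeeze" is the grip in N (left out, the last holds). Time passes only in rows, so rows that do not move let the fingers close. It gives the time, the measured TCP pose, the force and the opening at its end, in the units of the state.
- robot.sense(): the state, without advancing time (a new reading comes with each control period).
- robot.grab_frame(name): name is "scene" or "top" or "wrist"; returns the picture (384x512x3 uint8, red, green, blue); there is no depth.
- robot.camera_model(name): a dict with "intrinsics" (3x3 intrinsics, pixels), "T" (4x4, takes a point from camera to world coordinates). Camera axes: x right, y down, z forward; pixel columns grow to the right and rows downward; lengths in m; the calibration is good to about 2 mm. A picture is of the moment at which its call begins: read the wrist's pose just before it. camera_model takes no time and is no camera call; for the wrist camera it gives the pose at the moment of the call.
- robot.sign_off(): hands the job in, once; it reports no verdict.
The state is a dict: "time": time; "joint_pos": joint angles; "dq": joint speeds; "tau": joint torques, N m; "position": TCP position; "tcp_rot": TCP orientation; "force": force on the tool from outside, world axes, zero at the start; "moment": the same for the moment, N m; "width": opening from 0.0 (shut) to 1.0 (fully open).
Only numpy, scipy, OpenCV 4.12 (cv2) and the standard library are available. Lean on these libraries where they do the work, as an engineer would, in place of code of your own. Each camera call takes 0.05 s, during which the arm holds its last target.

## Task

The three-tier steel tiffin carrier has to go onto the wooden board to be unpacked, but the latch on its side is open. Press the long latch lever down until it snaps over centre and stays locked, without forcing it against its stop or rocking the carrier up, then carry the tiffin upright by its top handle, set it down gently in the middle of the board and let go. Finally press the small release lever on the back of the latch, just as gently, so that the latch springs open, leaving the tiers and lid stacked and the lunchbox, teaspoon and green lid where they are.

Things in the scene. Friction and masses are not known exactly. Their poses are not given: they have to be found in the camera images.
- tiffin: Three-tier stainless steel tiffin carrier, loose, about 0.85 kg in all: base plate 160 mm across, tiers 124 mm across and 44 mm high each, flat lid with its top 148 mm up, two upright side straps. Origin: centre of the underside. Axes: z up, y towards the strap with the latch. A bridge bar along y over the lid at 168 mm is hinged on the -y strap and drawn down onto the lid at +y by the latch.
- handle (a point): Centre of the carrying handle: a round steel bar 12 mm thick along the tiffin's y, 60 mm clear between its two posts, on the bridge bar, straight over the tiffin's origin, 202 mm up when latched, 3 mm higher unlatched. The bridge bar is 18 mm wide, its top 31 mm below this point; nothing else within 45 mm along x. Unlatched, the bridge and lid are slack.
- latch_pivot (a point): Nominal centre of the latch's level spindle (along the tiffin's y) outside the +y strap, at x 26, y 103, z 128 mm of the tiffin. The latch plate is screwed on through slots: the real spindle, with both levers, sits up to 1.5 mm higher or lower than this point. The long lever points from it to the tiffin's -x, the small release lever to +x. The lever's roller presses the bridge's stirrup down.
- latch (a joint): Angle of the long lever's crank (rad): 0 fully open (lever some 0.8 rad above level), growing as the lever is pressed down. A sprung foot under the bridge resists, at most 2 to 8 N on the lever's outer half. Dead centre 0.90, hard stop 0.96 (lever some 0.16 rad below level). Before 0.90 it springs back up when let go; past it, it snaps to the stop and stays locked. Starts at 0 to 0.1.
- pad_locked (a point): Nominal middle of the long lever's end pad (upper face, 20 by 16 mm) when locked, on the tiffin's frame: 67 mm from the nominal spindle towards the tiffin's -x, 8 mm below it; open it is 45 mm out and 51 mm above. The lever is a strip 14 mm wide (along y), 4 mm thick, 76 mm long from the spindle, bent by up to 0.15 rad up or down, its end up to 10 mm off. Press its upper face down along its arc.
- release (a joint): Small release lever's angle on the long lever (rad): 0 at rest, 0.30 pressed down to its stop against a light spring. At its stop it lifts the long lever back over centre, which takes 3 to 10 N on its end, and the latch springs open to an angle below 0.4. More than 25 N of finger force on either lever is forcing it, and more than some 20 N on the long one rocks the carrier.
- tab_nominal (a point): Nominal centre of the upper face of the small release lever's end while the latch is locked, a point on the tiffin's frame 24 mm from the nominal spindle towards the tiffin's +x and 25 mm above it (real height up to 1.5 mm off, as the spindle). The end is a flat steel tab 16 mm by 18 mm. Pressed, it goes down 11 mm to its stop, then about 3 mm more until the latch trips; then it gives way.
- board: Square wooden board, 220 mm a side, 16 mm thick, firm on the counter. Origin: centre of its underside.
- tier_mid: Middle tier of the tiffin, loose between the straps. Origin: centre of its underside, 48 mm above the tiffin's origin.
- tier_top: Top tier of the tiffin, loose between the straps. Origin: centre of its underside, 92 mm above the tiffin's origin.
- tiffin_lid: Flat steel lid of the tiffin, loose on the top tier. Origin: centre of its underside, 136 mm above the tiffin's origin.
- lunchbox: Blue plastic lunchbox, 124 by 174 by 60 mm, loose bystander. Origin: centre of its underside.
- teaspoon: Steel teaspoon, 120 mm long, loose bystander lying on the counter between tiffin and board.
- green_lid: Round green silicone lid, 148 mm across, 24 mm high with its knob, loose bystander. Origin: centre of its underside.
Mind the look-alikes: they are no part of the job. What is meant by the tiffin_lid is not orange, and is the smaller of those in its own colour. There is more than one size of the tiffin; the job needs the larger.

How it is judged:
By the outcome, as a careful person would: the job done as asked, in the order asked, and still so for the second after the job is handed in, with the robot touching nothing.
It also fails if it takes over 58 s, if anything falls off the work surface, if the arm or the gripper's body presses on something with over 40 N, if the wrist force passes 120 N, or if a joint passes its speed limit or range.

## Working session

There is one attempt and no reset: what is moved stays moved. The work goes in short steps, Python scripts to look and compute and a tool call to move; the robot and the scene stay as the last step left them, time stands still between calls to the robot, and variables do not carry over. Pictures are saved under pics/ and viewed, and the job is handed in when it is done.

Besides the shell and the picture viewer there is one more tool, called after ">>>" as a command line: name --pt "numbers of a row" for each row, then --argument value for the rest. apply_moves: Moves the arm, as the interface text tells. Its arguments: {"type":"object","properties":{"plan":{"type":"array","items":{"type":"array","items":{"type":"number","minimum":-1,"maximum":1}}},"squeeze":{"type":"number"}},"required":["plan"]}

```bash
ls; mkdir -p pics; python3 - <<'E'
from workcell import robot
import cv2,numpy as np
print(robot.sense())
for n in ["scene","top","wrist"]:
    m=robot.camera_model(n);print(n,np.round(m["intrinsics"],1).tolist(),np.round(m["T"],4).tolist())
    cv2.imwrite(f"pics/{n}0.png",robot.grab_frame(n)[:,:,::-1])
E
```

```text
pics
{'time': 0.0, 'joint_pos': array([ 1.17530974,  0.7070703 , -0.02760685,  1.48499048,  0.0220156 ,
        0.95092246, -0.0754826 ]), 'dq': array([-0.00140967,  0.00064268,  0.00149623,  0.00096098,  0.00168303,
       -0.00066897,  0.0015693 ]), 'tau': array([ 1.94005173e-03, -8.83228898e+01,  1.23527180e+00, -2.36178499e+01,
        1.70626998e-02,  6.36653349e-03,  3.17975355e-05]), 'position': array([ 0.19911437, -0.53915708,  0.24484834]), 'tcp_rot': array([-3.14050638e+00,  5.49554142e-05,  3.53805317e-01]), 'force': array([ 0.09907987, -0.91688235,  0.0084068 ]), 'moment': array([-3.26671394e-02, -1.69413991e-02, -4.41525333e-05]), 'width': 0.998447404215096}
scene [[484.8, 0.0, 253.8], [0.0, 484.8, 185.6], [0.0, 0.0, 1.0]] [[0.2284, 0.5472, -0.8052, 1.4179], [0.9733, -0.1074, 0.2031, -0.2899], [0.0246, -0.8301, -0.5571, 0.7424], [0.0, 0.0, 0.0, 1.0]]
top [[457.1, 0.0, 259.6], [0.0, 457.1, 192.2], [0.0, 0.0, 1.0]] [[0.0024, -0.9898, 0.1423, 0.384], [-1.0, -0.0025, -0.0003, -0.0493], [0.0007, -0.1423, -0.9898, 1.1965], [0.0, 0.0, 0.0, 1.0]]
wrist [[272.7, 0.0, 253.9], [0.0, 272.7, 192.3], [0.0, 0.0, 1.0]] [[0.3458, -0.8918, -0.2919, 0.2749], [-0.9383, -0.3289, -0.1068, -0.511], [-0.0007, 0.3108, -0.9505, 0.3733], [0.0, 0.0, 0.0, 1.0]]
```

View pics/scene0.png

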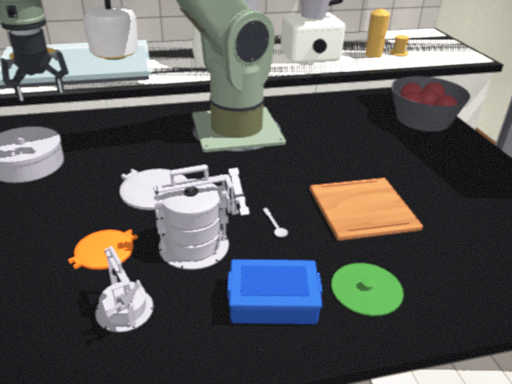

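View pics/top0.png

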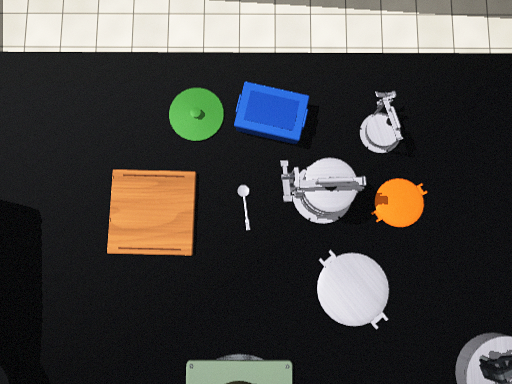

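View pics/wrist0.png

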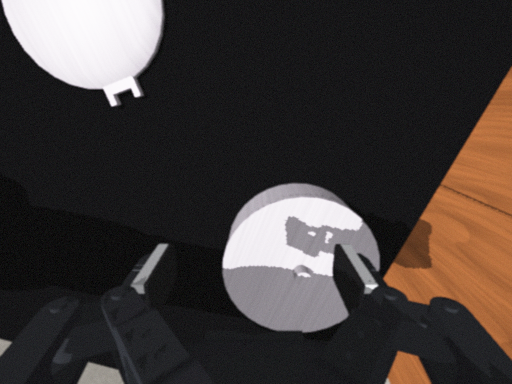

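```bash
python3 - <<'E'
import cv2
a=cv2.imread("pics/scene0.png")[150:280,140:265];b=cv2.imread("pics/top0.png")[140:240,265:385]
cv2.imwrite("pics/scene0z.png",cv2.resize(a,None,fx=4.5,fy=4.5,interpolation=cv2.INTER_CUBIC))
cv2.imwrite("pics/top0z.png",cv2.resize(b,None,fx=6,fy=6,interpolation=cv2.INTER_CUBIC))
E
```

```text
(no output)
```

View pics/scene0z.png

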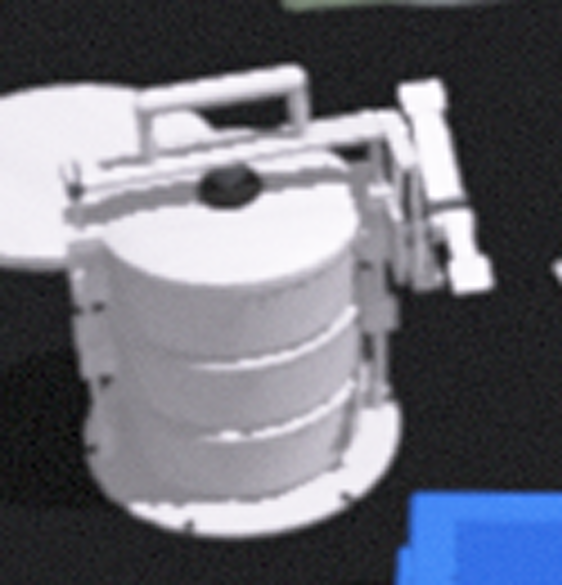

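View pics/top0z.png

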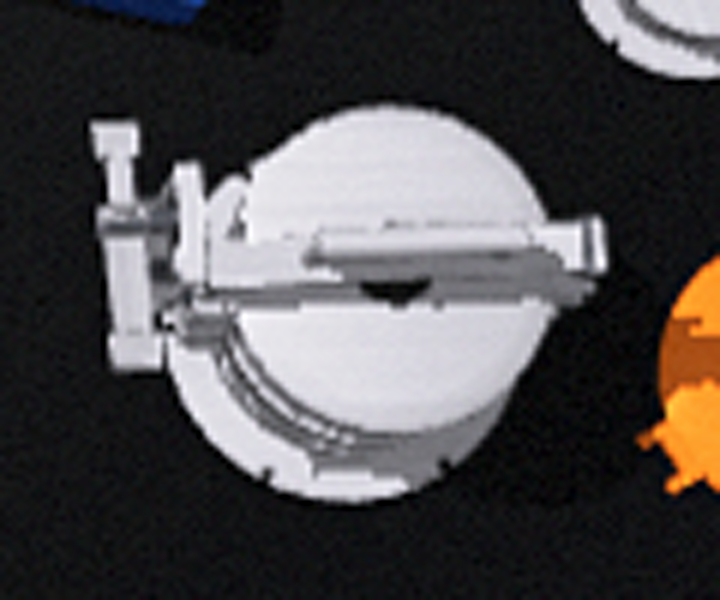

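```bash
cat > h.py <<'E'
import numpy as np,cv2
from workcell import robot
def ray(n,px,m=None):
    m=m or robot.camera_model(n);K=m["intrinsics"];T=m["T"]
    d=T[:3,:3]@np.linalg.inv(K)@np.array([px[0],px[1],1.]);return T[:3,3],d/np.linalg.norm(d)
def plane(n,px,z,m=None):
    o,d=ray(n,px,m);return o+d*(z-o[2])/d[2]
def tri(r):
    A=0;b=0
    for o,d in r:
        P=np.eye(3)-np.outer(d,d);A=A+P;b=b+P@o
    x=np.linalg.solve(A,b);return x,[np.linalg.norm((np.eye(3)-np.outer(d,d))@(x-o))for o,d in r]
def proj(n,X,m=None):
    m=m or robot.camera_model(n);T=m["T"];c=T[:3,:3].T@(np.array(X)-T[:3,3]);p=m["intrinsics"]@c;return p[:2]/p[2]
E
python3 - <<'E'
from h import *
S=lambda p:ray("scene",(140+(p[0]+.5)/4.5-.5,150+(p[1]+.5)/4.5-.5));T=lambda p:ray("top",(265+(p[0]+.5)/6-.5,140+(p[1]+.5)/6-.5))
for n,s,t in [("pad",(422,95),(137,350)),("tab",(472,276),(115,137)),("hL",(298,75),(318,248)),("hR",(142,100),(530,238)),("brR",(75,190),(595,245))]:
    x,e=tri([S(s),T(t)]);print(n,x.round(4),np.round(e,4))
im=cv2.imread("pics/top0.png").astype(int);B,G,R=im[...,0],im[...,1],im[...,2]
for nm,mask,z in [("board",(R>150)&(B<110)&(G>60)&(R-B>60),.016),]:
    n,l,s,c=cv2.connectedComponentsWithStats(mask.astype(np.uint8))
    for i in range(1,n):
        if s[i,4]>300:
            r=cv2.minAreaRect(np.argwhere(l==i)[:,::-1].astype(np.float32));print(nm,s[i],r)
            print([plane("top",p,z).round(4).tolist() for p in cv2.boxPoints(r)],plane("top",r[0],z).round(4))
# base plate circle fit: bottom edge points in zoom
E
```

```text
pad [ 0.5192 -0.112   0.1668] [0.0009 0.0009]
tab [ 0.611  -0.1063  0.1216] [0.0012 0.0012]
hL [ 0.5518 -0.1768  0.2057] [0.0002 0.0002]
hR [ 0.5563 -0.2523  0.2041] [0.0028 0.0028]
brR [ 0.5609 -0.2863  0.1616] [0.0025 0.0025]
board [ 107  169   88   87 6920] ((150.65634155273438, 212.10598754882812), (85.42789459228516, 84.22550201416016), 1.6602823734283447)
[[0.3955, 0.3412, 0.016], [0.6148, 0.3457, 0.016], [0.6088, 0.1212, 0.016], [0.3897, 0.1225, 0.016]] [0.5008 0.2326 0.016 ]
board [ 372  178   55   49 1957] ((398.9471130371094, 202.48825073242188), (48.700889587402344, 48.05010223388672), 12.52880859375)
[[0.48, -0.3354, 0.016], [0.6033, -0.3667, 0.016], [0.5755, -0.4901, 0.016], [0.453, -0.4571, 0.016]] [ 0.5275 -0.4123  0.016 ]
```

>>> apply_moves --pt "0 0 0.019 0.2 0.3 0.5 1" --pt "0 0 0.019 0.5 0.6 0.2 1" --pt "0 0 0.019 0.5 0.6 0.2 1" --pt "0 0 0.019 0.5 0.6 0.1 1" --pt "0 0 0.019 0.5 0.6 0.1 1" --squeeze 30

```text
time: 0.57
position: [0.3056, -0.4032, 0.2992]
tcp_rot: [-3.137, 0.005, 0.959]
force: [1.4, -0.6, 0.1]
width: 0.296
```

>>> apply_moves --pt "0 0 0.019 0.5 0.6 0.1 1" --pt "0 0 0.019 0.5 0.6 0.1 1" --pt "0 0 0.019 0.5 0.6 0.1 1" --pt "0 0 0.019 0.5 0.6 0.1 1" --pt "0 0 0.019 0.5 0.6 0.1 1"

```text
time: 0.98
position: [0.4345, -0.2448, 0.326]
tcp_rot: [-3.137, 0.006, 1.585]
force: [0.7, 0.0, 0.5]
width: -0.001
```

>>> apply_moves --pt "0 0 0.007 0.5 0.5 -0.1 1" --pt "0 0 0 0.5 0.5 -0.1 1" --pt "0 0 0 0.5 0.5 -0.1 1" --pt "0 0 0 0.5 0.5 -0.1 1" --pt "0 0 0 0 0 0 1"

```text
time: 1.4
position: [0.5419, -0.132, 0.306]
tcp_rot: [-3.14, 0.004, 1.648]
force: [-0.9, 1.5, -0.9]
width: 0.001
```

```bash
python3 - <<'E'
from h import *
import pickle
s=robot.sense();print(s["position"],s["tcp_rot"],s["dq"].round(3))
m=robot.camera_model("wrist");f=robot.grab_frame("wrist");pickle.dump(m,open("w1.pkl","wb"))
cv2.imwrite("pics/w1.png",f[:,:,::-1]);cv2.imwrite("pics/w1z.png",cv2.resize(f[:,:,::-1],(800,600),interpolation=cv2.INTER_CUBIC))
E
```

```text
[ 0.54186321 -0.13199204  0.305959  ] [-3.13972976  0.00412986  1.64837121] [ 0.051 -0.034  0.041  0.052  0.007 -0.007  0.046]
```

View pics/w1z.png

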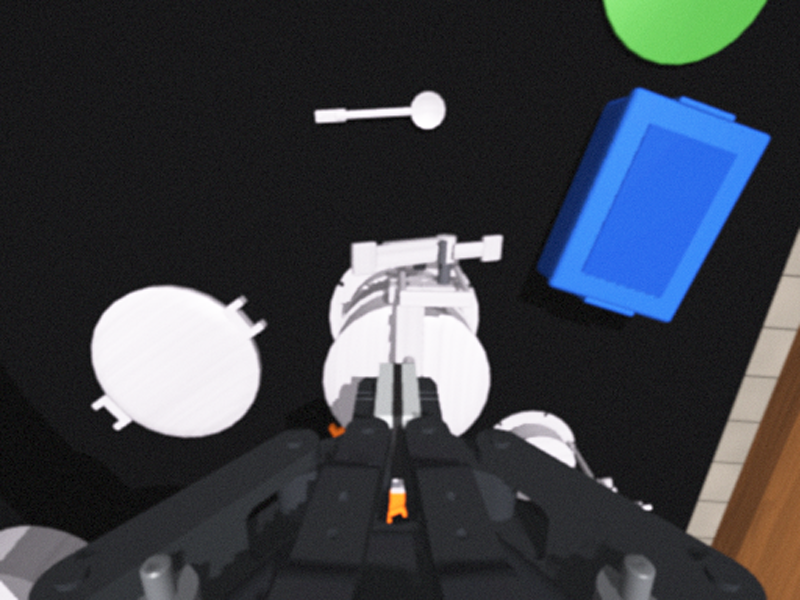

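```bash
python3 - <<'E'
from h import *
import pickle
m=pickle.load(open("w1.pkl","rb"))
S=lambda p:ray("scene",(140+(p[0]+.5)/4.5-.5,150+(p[1]+.5)/4.5-.5));T=lambda p:ray("top",(265+(p[0]+.5)/6-.5,140+(p[1]+.5)/6-.5))
W=lambda p:ray("wrist",((p[0]+.5)/1.5625-.5,(p[1]+.5)/1.5625-.5),m)
for n,s,t,w in [("pad",(422,95),(137,350),(364,258)),("tab",(472,276),(115,137),(492,248))]:
    for c in ([S(s),T(t)],[S(s),W(w)],[T(t),W(w)],[S(s),T(t),W(w)]):
        x,e=tri(c);print(n,x.round(4),np.round(e,4))
im=cv2.imread("pics/w1.png")[140:200,210:340];cv2.imwrite("pics/w1zz.png",cv2.resize(im,None,fx=6,fy=6,interpolation=cv2.INTER_CUBIC))
# tip projection
s=robot.sense()["position"]
for dz in(0.014,0.0):print(proj("wrist",s-[0,0,dz],m)*1.5625)
E
```

```text
pad [ 0.5192 -0.112   0.1668] [0.0009 0.0009]
pad [ 0.5201 -0.1119  0.1675] [0.0006 0.0006]
pad [ 0.5195 -0.1132  0.1637] [0.0002 0.0002]
pad [ 0.5195 -0.1122  0.167 ] [0.001  0.0009 0.0005]
tab [ 0.611  -0.1063  0.1216] [0.0012 0.0012]
tab [ 0.6114 -0.1066  0.1222] [0.0014 0.0014]
tab [ 0.6097 -0.1071  0.1274] [0.0001 0.0001]
tab [ 0.6111 -0.1069  0.122 ] [0.0017 0.0007 0.0011]
[389.96790593 391.62519083]
[389.28675326 412.56936681]
```

View pics/w1zz.png

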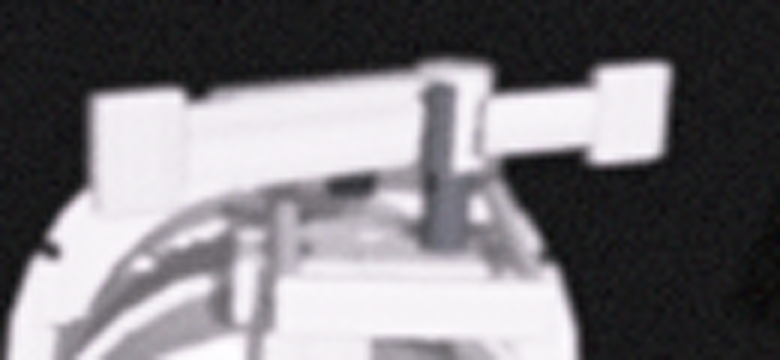

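>>> apply_moves --pt "0 -0.016 0 -0.2 0.2 -0.5 1" --pt "0 -0.016 0 -0.2 0.2 -0.6 1" --pt "0 -0.016 0 0 0 -0.6 1" --pt "0 0 0 0 0 -0.2 1" --pt "0 0 0 0 0 0 1"

```text
time: 1.87
position: [0.5254, -0.1251, 0.2351]
tcp_rot: [2.936, 0.029, 1.638]
force: [1.1, -0.5, -0.8]
width: 0.004
```

```bash
cat > snap.py <<'E'
import sys
from h import *
import pickle
n=sys.argv[1];s=robot.sense()
print(s["position"].round(4),s["tcp_rot"].round(3),s["joint_pos"].round(2),s["force"].round(2))
for c in sys.argv[2].split(","):
    m=robot.camera_model(c);f=robot.grab_frame(c)[:,:,::-1];pickle.dump(m,open(f"{n}{c}.pkl","wb"));cv2.imwrite(f"pics/{n}{c}.png",f)
    x=[int(v) for v in sys.argv[3].split(",")] if len(sys.argv)>3 else [0,0,512,384]
    f=f[x[1]:x[3],x[0]:x[2]];k=min(800/f.shape[1],600/f.shape[0]);print("zoom",k)
    cv2.imwrite(f"pics/{n}{c}z.png",cv2.resize(f,None,fx=k,fy=k,interpolation=cv2.INTER_CUBIC))
E
python3 snap.py a scene 140,100,290,220
```

```text
[ 0.5254 -0.1251  0.2351] [2.936 0.029 1.638] [ 0.38  0.61 -0.33  1.84  0.34  0.54 -0.08] [ 1.15 -0.53 -0.79]
zoom 5.0
```

View pics/ascenez.png

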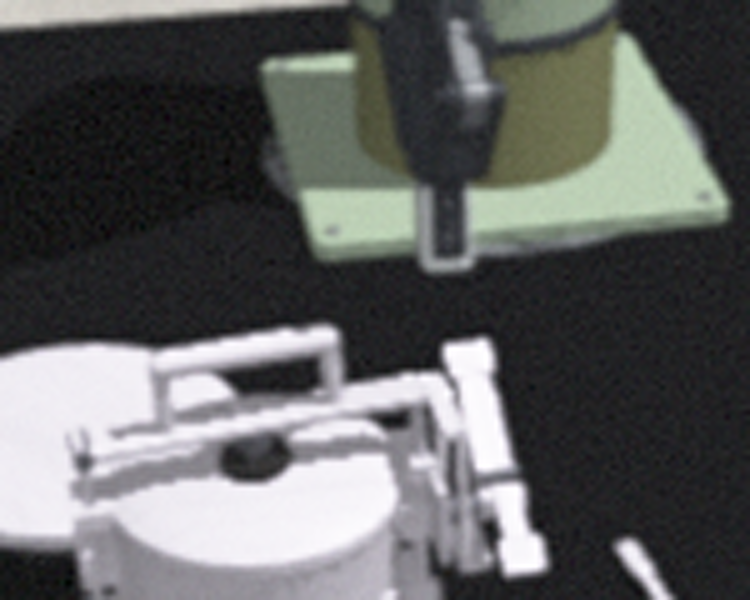

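>>> apply_moves --pt "0 -0.008 0 -0.1 0.2 -0.3 1" --pt "0 0 0 0 0.1 -0.3 1" --pt "0 0 0 0 0.05 -0.15 1" --pt "0 0 0 0 0 -0.05 1" --pt "0 0 0 0 0 0 1"

```text
time: 2.33
position: [0.5216, -0.1107, 0.1982]
tcp_rot: [2.882, 0.036, 1.631]
force: [-0.0, -0.1, 0.1]
width: -0.0
```

```bash
python3 snap.py b scene 140,100,290,220; python3 snap.py b wrist 190,110,350,230
```

```text
[ 0.5216 -0.1107  0.1982] [2.882 0.036 1.631] [ 0.29  0.64 -0.23  1.97  0.41  0.31 -0.18] [-0.01 -0.1   0.08]
zoom 5.0
[ 0.5217 -0.1107  0.1985] [2.882 0.036 1.631] [ 0.29  0.64 -0.23  1.97  0.41  0.31 -0.18] [ 0.5  -0.92  0.59]
zoom 5.0
```

View pics/bscenez.png

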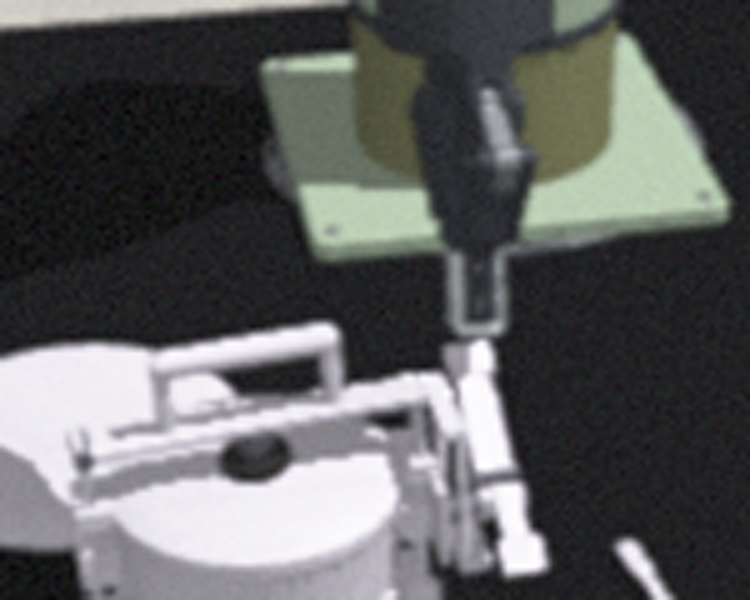

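View pics/bwristz.png

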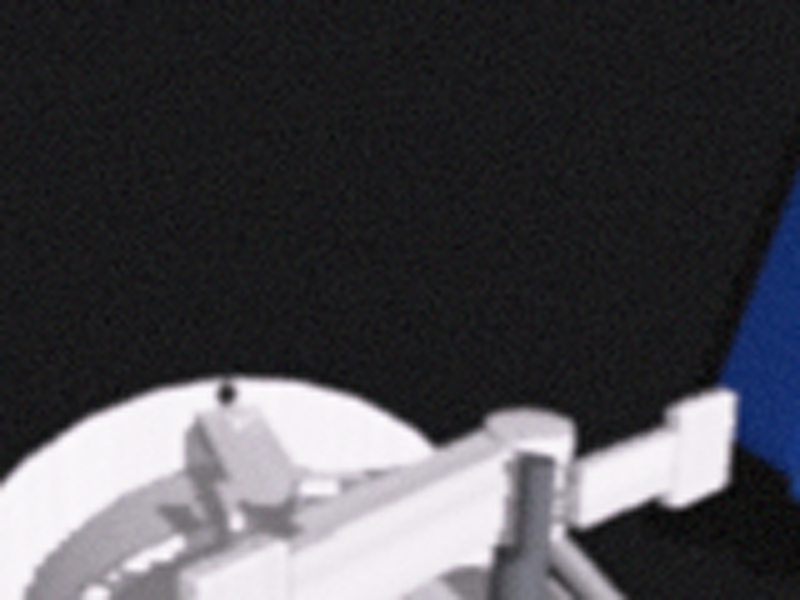

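>>> apply_moves --pt "0 0 0 0 -0.04 -0.1 1" --pt "0 0 0 0 0 -0.1 1" --pt "0 0 0 0 0 -0.1 1" --pt "0 0 0 0 0 -0.1 1" --pt "0 0 0 0 0 -0.06 1"

```text
time: 2.85
position: [0.5228, -0.1146, 0.1757]
tcp_rot: [2.878, 0.037, 1.629]
force: [-0.2, 1.2, 1.3]
width: 0.0
```

>>> apply_moves --pt "0 0 0 -0.06 0.03 -0.1 1" --pt "0 0 0 -0.06 0 -0.1 1" --pt "0 0 0 -0.05 0 -0.1 1" --pt "0 0 0 -0.04 0 -0.1 1"

```text
time: 3.18
position: [0.5138, -0.1135, 0.1551]
tcp_rot: [2.874, 0.038, 1.628]
force: [1.3, -0.3, 7.7]
width: -0.002
```

```bash
python3 snap.py c scene 140,100,290,220
```

```text
[ 0.5138 -0.1135  0.1551] [2.874 0.038 1.628] [ 0.24  0.71 -0.12  2.05  0.45  0.13 -0.22] [ 1.32 -0.29  7.69]
zoom 5.0
```

View pics/cscenez.png

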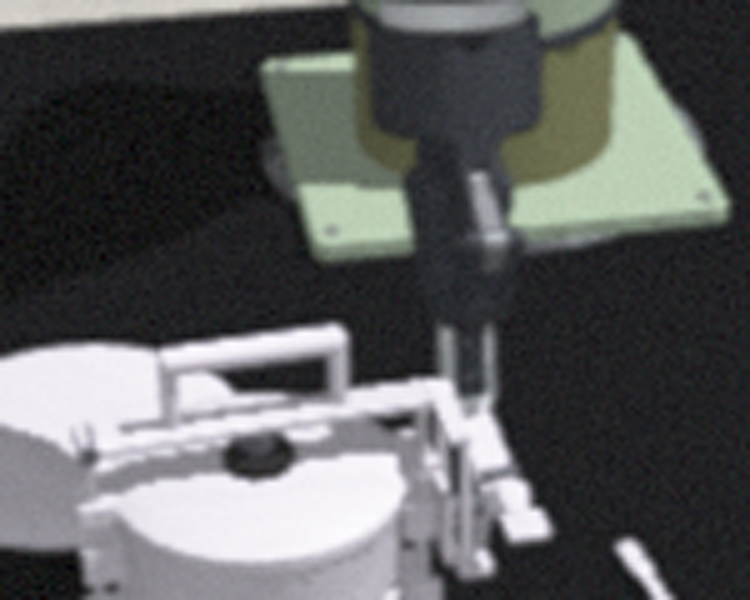

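```bash
python3 - <<'E'
import cv2,numpy as np
o=[]
for n in ["bscene","cscene"]:
    a=cv2.imread(f"pics/{n}.png")[150:280,140:265];o.append(cv2.resize(a,None,fx=3.2,fy=3.2,interpolation=cv2.INTER_CUBIC))
cv2.imwrite("pics/cmp1.png",np.hstack(o))
E
```

```text
(no output)
```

View pics/cmp1.png

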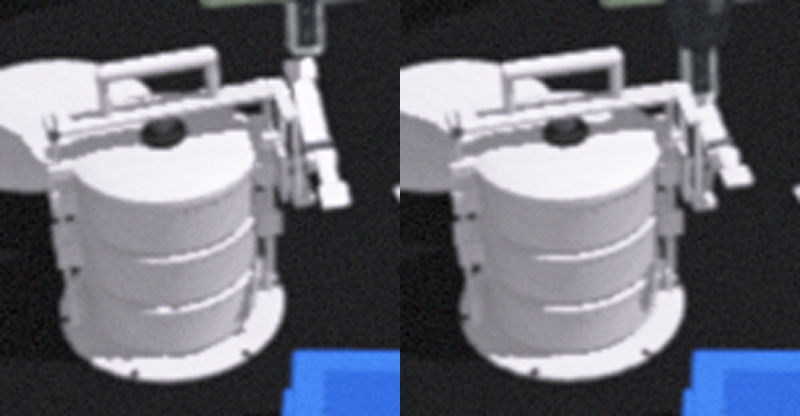

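>>> apply_moves --pt "0 0 0 -0.03 0 -0.09 1" --pt "0 0 0 -0.02 0 -0.09 1" --pt "0 0 0 -0.02 0 -0.08 1"

```text
time: 3.48
position: [0.5119, -0.1135, 0.142]
tcp_rot: [2.87, 0.039, 1.629]
force: [1.7, -0.4, 6.3]
width: 0.003
```

>>> apply_moves --pt "0 0 0 0 0 -0.08 1" --pt "0 0 0 0 0 -0.07 1"

```text
time: 3.65
position: [0.5129, -0.1136, 0.1347]
tcp_rot: [2.867, 0.039, 1.628]
force: [1.6, -1.6, 5.0]
width: -0.001
```

>>> apply_moves --pt "0 0 0 0 0 -0.05 1"

```text
time: 3.73
position: [0.5133, -0.1138, 0.1321]
tcp_rot: [2.866, 0.04, 1.628]
force: [2.0, -0.8, 4.2]
width: 0.001
```

>>> apply_moves --pt "0 0 0 0 0 -0.05 1"

```text
time: 3.82
position: [0.5136, -0.114, 0.1296]
tcp_rot: [2.866, 0.04, 1.628]
force: [1.4, -2.0, 3.3]
width: -0.001
```

>>> apply_moves --pt "0 0 0 0 0 -0.04 1"

```text
time: 3.9
position: [0.5138, -0.114, 0.1274]
tcp_rot: [2.865, 0.04, 1.628]
force: [0.9, -1.1, 2.6]
width: 0.005
```

Resistance is falling, so it is close to dead centre.

>>> apply_moves --pt "0 0 0 0 0 -0.03 1"

```text
time: 3.98
position: [0.5139, -0.1139, 0.1258]
tcp_rot: [2.865, 0.04, 1.628]
force: [-1.2, 0.8, 12.1]
width: -0.002
```

>>> apply_moves --pt "0 0 0 0 0 -0.02 1"

```text
time: 4.07
position: [0.5142, -0.1136, 0.1249]
tcp_rot: [2.864, 0.04, 1.629]
force: [-3.4, 2.3, 16.7]
width: 0.004
```

```bash
python3 snap.py d scene 140,130,265,230
```

```text
[ 0.5142 -0.1136  0.1249] [2.864 0.04  1.629] [ 0.19  0.77 -0.04  2.08  0.47  0.01 -0.24] [-3.4   2.3  16.71]
zoom 6.0
```

View pics/dscenez.png

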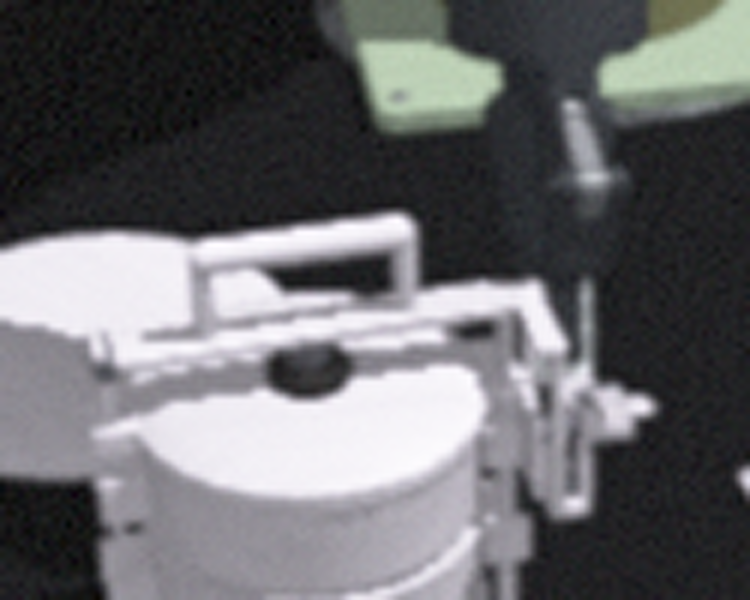

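>>> apply_moves --pt "0 0 0 0 0 0.06 1" --pt "0 0 0 -0.05 0 0.2 1" --pt "0 0 0 -0.05 0 0.4 1" --pt "0 0 0 0 0 0.5 1" --pt "0 0.016 0 0 0 0.6 -1"

```text
time: 4.53
position: [0.5065, -0.1125, 0.1974]
tcp_rot: [2.932, 0.037, 1.634]
force: [-1.3, -0.1, -0.9]
width: 0.125
```

```bash
python3 snap.py e scene 140,130,265,230;python3 snap.py e wrist 190,110,350,230;python3 snap.py e top 265,140,385,240
```

```text
[ 0.5065 -0.1125  0.1974] [2.932 0.037 1.634] [ 0.32  0.63 -0.26  1.97  0.43  0.37 -0.2 ] [-1.29 -0.11 -0.94]
zoom 6.0
[ 0.5067 -0.1132  0.1998] [2.941 0.039 1.633] [ 0.32  0.63 -0.27  1.95  0.43  0.4  -0.2 ] [-3.87 -0.07  3.33]
zoom 5.0
[ 0.5083 -0.1131  0.1982] [2.932 0.037 1.633] [ 0.32  0.64 -0.26  1.96  0.43  0.38 -0.2 ] [ 0.58 -0.14 -1.1 ]
zoom 6.0
```

View pics/escenez.png

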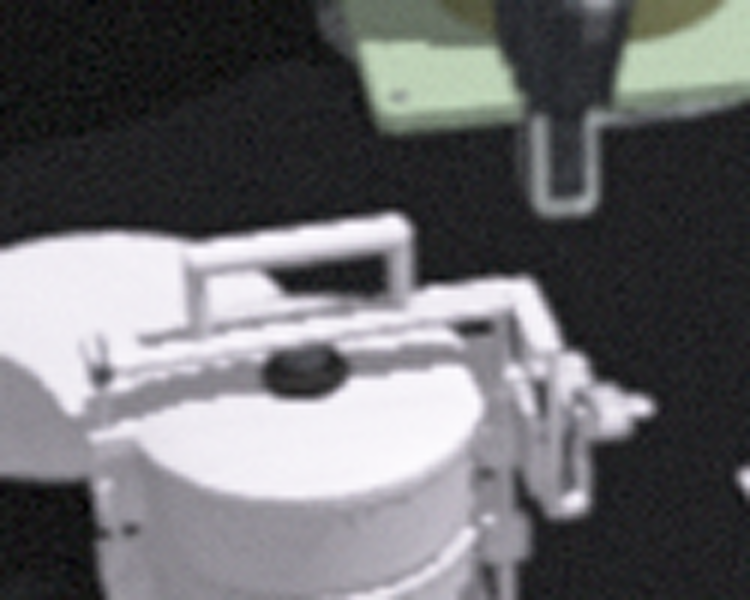

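View pics/ewristz.png

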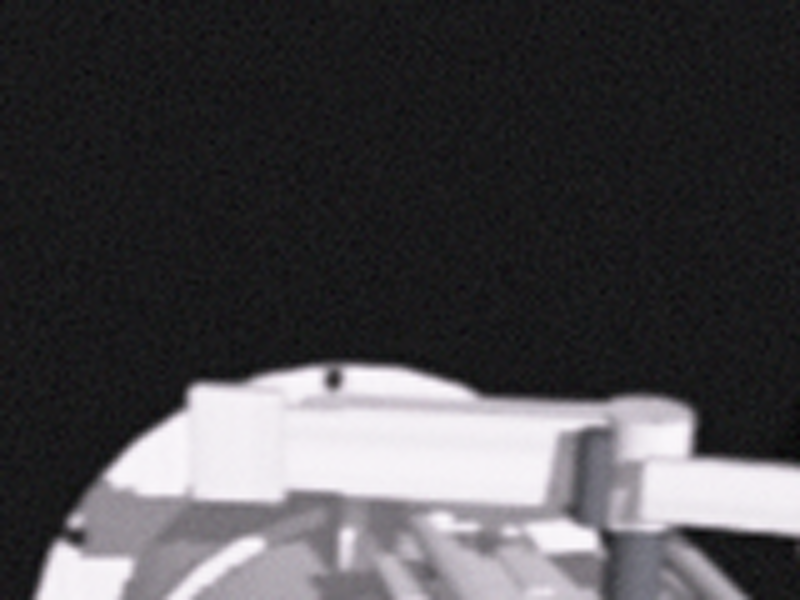

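View pics/etopz.png

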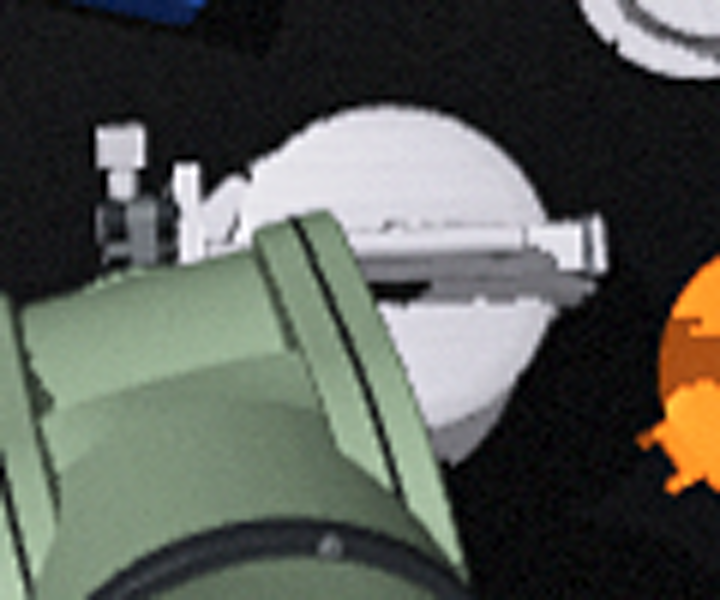

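```bash
python3 - <<'E'
from h import *
for p in [(190,257),(298,243),(406,228)]:
    print(plane("scene",(140+(p[0]+.5)/6-.5,130+(p[1]+.5)/6-.5),.202).round(4))
for p in [(530,237),(318,246),(424,240)]:
    print("top",plane("top",(265+(p[0]+.5)/6-.5,140+(p[1]+.5)/6-.5),.202).round(4))
E
```

```text
[ 0.5564 -0.2495  0.202 ]
[ 0.5544 -0.212   0.202 ]
[ 0.5517 -0.1737  0.202 ]
top [ 0.5567 -0.2556  0.202 ]
top [ 0.5531 -0.1775  0.202 ]
top [ 0.5554 -0.2166  0.202 ]
```

>>> apply_moves --pt "0 0.012 0 0.1 -0.3 0.7 -1" --pt "0 0.012 0 0.3 -0.6 0.4 -1" --pt "0 0.008 0 0.3 -0.6 0 -1" --pt "0 0 0 0.2 -0.5 0 -1" --pt "0 0 0 0 0 0 -1"

```text
time: 5.1
position: [0.5509, -0.2044, 0.2317]
tcp_rot: [3.092, 0.029, 1.641]
force: [-1.1, -0.3, -1.3]
width: 1.0
```

```bash
cat > ori.py <<'E'
from h import *
from scipy.spatial.transform import Rotation as R
import sys
s=robot.sense();r=R.from_euler("xyz",s["tcp_rot"])
yaw=float(sys.argv[1]);g=R.from_euler("xyz",[np.pi,0,yaw])
print(s["time"],s["position"].round(4),s["tcp_rot"].round(3),"turn numbers",((g*r.inv()).as_rotvec()/(2*np.pi)).round(4),s["joint_pos"].round(2),s["force"].round(1),s["moment"].round(2),s["width"])
E
python3 ori.py 1.63
```

```text
5.1 [ 0.5509 -0.2044  0.2317] [3.092 0.029 1.641] turn numbers [ 0.004   0.0081 -0.0019] [ 0.49  0.74 -0.39  1.51  0.35  0.9   0.06] [-1.1 -0.3 -1.3] [-0.03  0.08 -0.02] 1.0002733989659895
```

>>> apply_moves --pt "0.005 0.01 -0.002 0.07 -0.2 0 -1" --pt "0 0 0 0 0 0 -1"

```text
time: 5.27
position: [0.5537, -0.2158, 0.2282]
tcp_rot: [-3.126, -0.008, 1.628]
force: [-1.1, -0.6, -1.0]
width: 1.0
```

```bash
python3 ori.py 1.63; python3 snap.py f wrist
```

```text
5.2667 [ 0.5537 -0.2158  0.2282] [-3.126 -0.008  1.628] turn numbers [-0.0011 -0.0026  0.0003] [ 0.51  0.78 -0.4   1.41  0.32  1.03  0.1 ] [-1.1 -0.6 -1. ] [-0.09 -0.01  0.04] 0.9999847459877229
[ 0.5537 -0.2158  0.2282] [-3.126 -0.008  1.628] [ 0.51  0.78 -0.4   1.41  0.32  1.03  0.1 ] [-1.14 -0.58 -0.97]
zoom 1.5625
```

View pics/fwristz.png

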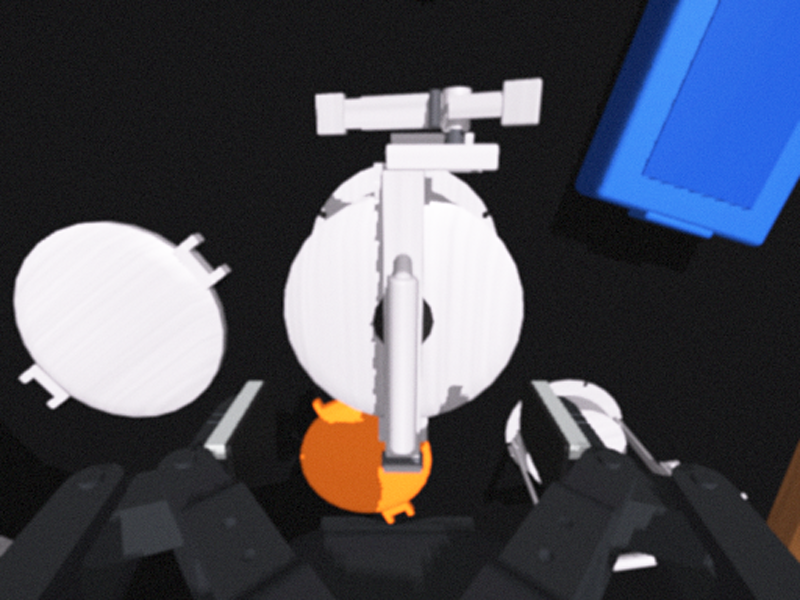

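```bash
python3 - <<'E'
from h import *
import pickle
m=pickle.load(open("fwrist.pkl","rb"))
for p in [(402,278),(402,460)]:print(plane("wrist",((p[0]+.5)/1.5625-.5,(p[1]+.5)/1.5625-.5),.205,m).round(4))
E
```

```text
[ 0.5538 -0.1761  0.205 ]
[ 0.5586 -0.2559  0.205 ]
```

>>> apply_moves --pt "-0.001 -0.0026 0 0.01 0 -0.3 -1" --pt "0 0 0 0 0 -0.25 -1" --pt "0 0 0 0 0 -0.08 -1" --pt "0 0 0 0 0 0 -1"

```text
time: 5.65
position: [0.5538, -0.2121, 0.1915]
tcp_rot: [3.136, 0.001, 1.633]
force: [0.9, -0.4, 0.8]
width: 0.998
```

```bash
python3 ori.py 1.63
```

```text
5.65 [ 0.5538 -0.2121  0.1915] [3.136e+00 1.000e-03 1.633e+00] turn numbers [ 0.0001  0.0008 -0.0005] [ 0.5   0.81 -0.38  1.49  0.35  0.9   0.07] [ 0.9 -0.4  0.8] [-0.02 -0.02 -0.02] 0.9982359971190213
```

>>> apply_moves --pt "0 0.001 0 0.05 -0.08 0.1 -1" --pt "0 0 0 0 0 0 -1" --pt "0 0 0 0 0 0 0.6" --squeeze 60

```text
time: 5.9
position: [0.5563, -0.215, 0.1963]
tcp_rot: [-3.141, 0.001, 1.635]
force: [0.0, -0.3, 0.2]
width: 0.884
```

```bash
python3 ori.py 1.63
```

```text
5.9 [ 0.5563 -0.215   0.1963] [-3.141e+00  1.000e-03  1.635e+00] turn numbers [ 0.0002 -0.0001 -0.0008] [ 0.5   0.82 -0.38  1.46  0.35  0.93  0.08] [ 0.  -0.3  0.2] [ 0.04 -0.06  0.01] 0.8840529763869577
```

>>> apply_moves --pt "0 0 0 0 0 0 1" --pt "0 0 0 0 0 0 1" --pt "0 0 0 0 0 0 1" --pt "0 0 0 0 0 0 1" --pt "0 0 0 0 0 0 1" --squeeze 60

```text
time: 6.32
position: [0.5562, -0.2142, 0.1967]
tcp_rot: [3.141, 0.002, 1.636]
force: [-6.1, -0.4, 1.4]
width: 0.144
```

>>> apply_moves --pt "0 0 0 0 0 0 1" --pt "0 0 0 0 0 0 1" --pt "0 0 0 0 0 0 1"

```text
time: 6.57
position: [0.5559, -0.2143, 0.1968]
tcp_rot: [3.141, 0.002, 1.635]
force: [-1.3, 0.7, 1.5]
width: 0.119
```

```bash
python3 ori.py 1.63; python3 snap.py g scene 130,90,280,290
```

```text
6.5667 [ 0.5559 -0.2143  0.1968] [3.141e+00 2.000e-03 1.635e+00] turn numbers [ 0.0003  0.0001 -0.0008] [ 0.5   0.81 -0.38  1.46  0.35  0.93  0.08] [-1.3  0.7  1.5] [ 0.1   0.17 -0.02] 0.1193447554442069
[ 0.5559 -0.2143  0.1968] [3.141e+00 2.000e-03 1.635e+00] [ 0.5   0.81 -0.38  1.46  0.35  0.93  0.08] [-1.32  0.66  1.55]
zoom 3.0
```

View pics/gscenez.png

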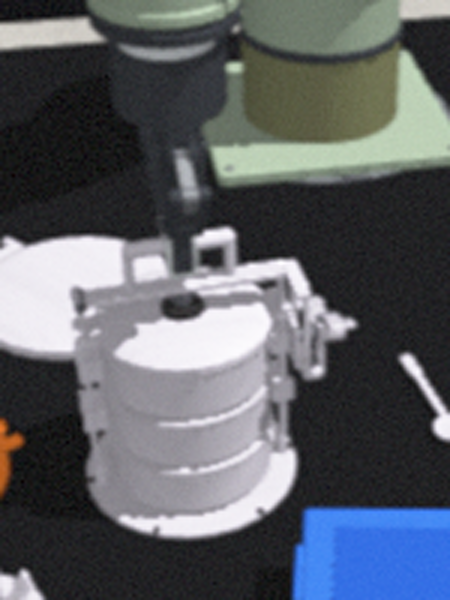

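>>> apply_moves --pt "0 0 0 0 0 0.1 1" --pt "0 0 0 0 0 0.15 1" --pt "0 0 0 0 0 0.2 1" --pt "0 0 0 0 0 0.25 1" --pt "0 0 0 0 0 0.25 1" --squeeze 90

```text
time: 7.03
position: [0.554, -0.2139, 0.2444]
tcp_rot: [-3.135, -0.001, 1.636]
force: [-0.1, 0.3, -8.6]
width: 0.108
```

>>> apply_moves --pt "0 0 0 0 0 0.25 1" --pt "0 0 0 0 0 0.25 1" --pt "0 0 0 -0.05 0.1 0.2 1" --pt "0 0 0 -0.1 0.2 0.1 1" --pt "0 0 0 -0.1 0.25 0.05 1"

```text
time: 7.45
position: [0.5406, -0.1864, 0.2932]
tcp_rot: [-3.137, 0.0, 1.634]
force: [-0.1, 0.9, -9.1]
width: 0.109
```

```bash
python3 ori.py 1.63; python3 snap.py h scene 120,60,320,290;python3 - <<'E'
from h import *
im=cv2.imread("pics/scene0.png").astype(int);B,G,R=im[...,0],im[...,1],im[...,2]
n,l,s,c=cv2.connectedComponentsWithStats(((R>120)&(R-B>50)&(B>40)).astype(np.uint8))
for i in range(1,n):
    if s[i,4]>1500:
        q=cv2.approxPolyDP(cv2.convexHull(np.argwhere(l==i)[:,::-1].astype(np.int32)),6,True)[:,0];print(s[i],q.tolist(),[plane("scene",p,.016).round(3).tolist() for p in q])
E
```

```text
7.45 [ 0.5406 -0.1864  0.2932] [-3.137  0.     1.634] turn numbers [ 0.0001 -0.0007 -0.0006] [ 0.48  0.67 -0.42  1.4   0.29  1.13  0.08] [-0.1  0.9 -9.1] [-0.12 -0.07  0.02] 0.10861460617053348
[ 0.5406 -0.1864  0.2932] [-3.137  0.     1.634] [ 0.48  0.67 -0.42  1.4   0.29  1.13  0.08] [-0.11  0.92 -9.14]
zoom 2.608695652173913
[ 310  177  113   63 4722] [[422, 227], [338, 239], [310, 186], [383, 177]] [[0.622, 0.334, 0.016], [0.623, 0.116, 0.016], [0.399, 0.124, 0.016], [0.396, 0.34, 0.016]]
[  68  229   66   41 1637] [[131, 230], [122, 262], [103, 269], [68, 260], [89, 234]] [[0.494, -0.35, 0.016], [0.601, -0.372, 0.016], [0.615, -0.411, 0.016], [0.571, -0.485, 0.016], [0.49, -0.445, 0.016]]
```

View pics/hscenez.png

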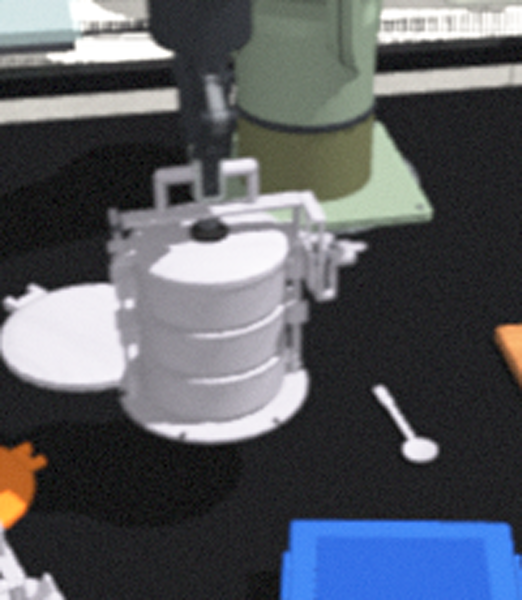

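>>> apply_moves --pt "0 0 0 -0.07 0.3 0 1" --pt "0 0 0 -0.07 0.35 0 1" --pt "0 0 0 -0.07 0.4 0 1" --pt "0 0 0 -0.06 0.4 0 1" --pt "0 0 0 -0.06 0.4 0 1"

```text
time: 7.92
position: [0.5194, -0.0864, 0.2946]
tcp_rot: [-3.136, -0.001, 1.634]
force: [0.2, 1.1, -8.5]
width: 0.107
```

>>> apply_moves --pt "0 0 0 -0.05 0.4 0 1" --pt "0 0 0 -0.05 0.4 0 1" --pt "0 0 0 -0.03 0.4 0 1" --pt "0 0 0 0 0.4 0 1" --pt "0 0 0 0 0.4 0 1"

```text
time: 8.33
position: [0.5074, 0.0219, 0.2956]
tcp_rot: [-3.134, -0.001, 1.637]
force: [0.8, 0.9, -8.1]
width: 0.106
```

>>> apply_moves --pt "0 0 0 0 0.4 0 1" --pt "0 0 0 0 0.4 0 1" --pt "0 0 0 0 0.4 0 1" --pt "0 0 0 0 0.4 0 1" --pt "0 0 0 0 0.4 0 1"

```text
time: 8.75
position: [0.5021, 0.1298, 0.2965]
tcp_rot: [-3.132, -0.001, 1.64]
force: [0.4, 0.0, -9.6]
width: 0.106
```

```bash
python3 ori.py 1.63
```

```text
8.75 [0.5021 0.1298 0.2965] [-3.132e+00 -1.000e-03  1.640e+00] turn numbers [-0.0001 -0.0015 -0.0016] [-0.09  0.59 -0.41  1.59  0.25  1.03 -0.5 ] [ 0.4  0.  -9.6] [-0.08 -0.13  0.06] 0.10573376083875612
```

>>> apply_moves --pt "0 0 0 0 0.4 0 1" --pt "0 0 0 0 0.4 0 1" --pt "0 0 0 0 0.4 0 1" --pt "0 0 0 0 0.3 0 1" --pt "0 -0.0015 -0.0016 0 0.2 0 1"

```text
time: 9.17
position: [0.4959, 0.2236, 0.2971]
tcp_rot: [-3.138, -0.002, 1.636]
force: [0.9, 0.9, -8.4]
width: 0.112
```

>>> apply_moves --pt "0 0 0 0 0.08 -0.1 1" --pt "0 0 0 0 0 -0.2 1" --pt "0 0 0 0 0 -0.2 1"

```text
time: 9.42
position: [0.493, 0.2316, 0.2725]
tcp_rot: [-3.139, -0.004, 1.641]
force: [-0.0, -0.6, -8.7]
width: 0.108
```

```bash
python3 ori.py 1.63; python3 snap.py i scene 220,40,450,270;python3 snap.py i top 60,130,260,280
```

```text
9.4167 [0.493  0.2316 0.2725] [-3.139 -0.004  1.641] turn numbers [-0.0007 -0.0004 -0.0018] [-0.29  0.65 -0.39  1.55  0.27  1.   -0.68] [-0.  -0.6 -8.7] [-0.25  0.   -0.01] 0.1082837016899482
[0.493  0.2316 0.2725] [-3.139 -0.004  1.641] [-0.29  0.65 -0.39  1.55  0.27  1.   -0.68] [-0.   -0.6  -8.72]
zoom 2.608695652173913
[0.4925 0.2312 0.2707] [-3.137e+00 -3.000e-03  1.641e+00] [-0.29  0.65 -0.39  1.55  0.27  1.   -0.68] [ -1.24  -0.71 -12.73]
zoom 4.0
```

View pics/iscenez.png

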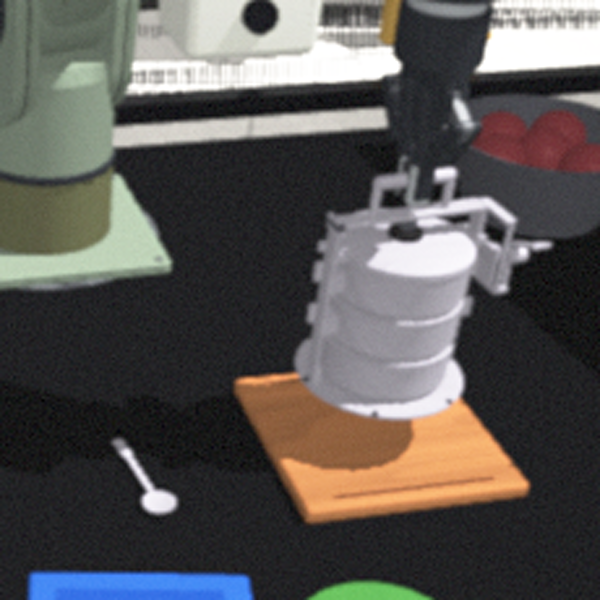

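View pics/itopz.png

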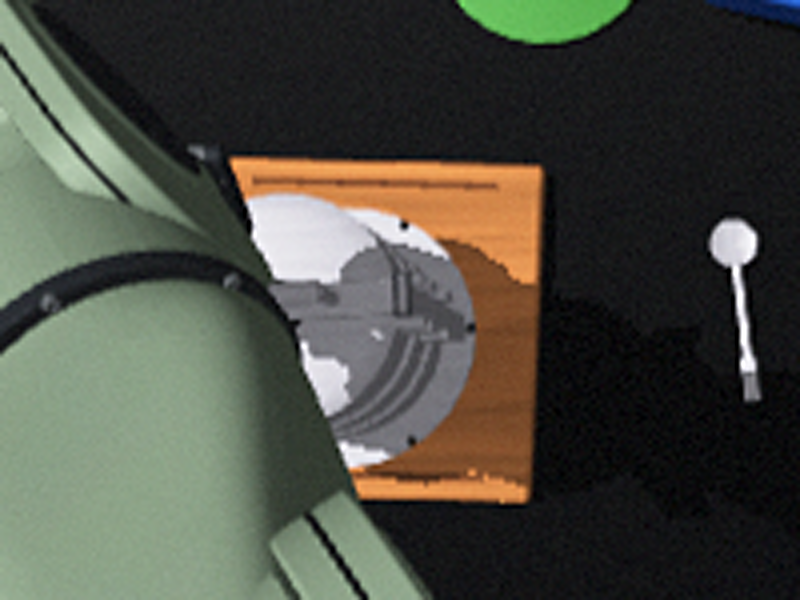

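>>> apply_moves --pt "0 0 -0.001 0.08 0.03 -0.2 1" --pt "0 0 0 0.08 0.02 -0.2 1" --pt "0 0 0 0.05 0 -0.2 1" --pt "0 0 0 0 0 -0.1 1" --pt "0 0 0 0 0 0 1"

```text
time: 9.93
position: [0.5043, 0.2325, 0.2336]
tcp_rot: [-3.137, -0.003, 1.633]
force: [0.0, 0.1, -8.8]
width: 0.104
```

```bash
python3 ori.py 1.63; python3 snap.py j scene 270,100,440,250; python3 - <<'E'
from h import *
p=robot.sense()["position"]
for z in (.005,-.197):
  q=proj("scene",p+[0,0,z]);print((q-[270,100])*4)
E
```

```text
9.9333 [0.5043 0.2325 0.2336] [-3.137e+00 -3.000e-03  1.633e+00] turn numbers [-0.0004 -0.0008 -0.0004] [-0.3   0.71 -0.37  1.57  0.29  0.93 -0.7 ] [ 0.   0.1 -8.8] [-0.16  0.06  0.01] 0.10414416591504029
[0.5043 0.2325 0.2336] [-3.137e+00 -3.000e-03  1.633e+00] [-0.3   0.71 -0.37  1.57  0.29  0.93 -0.7 ] [ 0.01  0.15 -8.78]
zoom 4.0
[431.52191022 103.52512964]
[378.45939526 388.59529265]
```

View pics/jscenez.png

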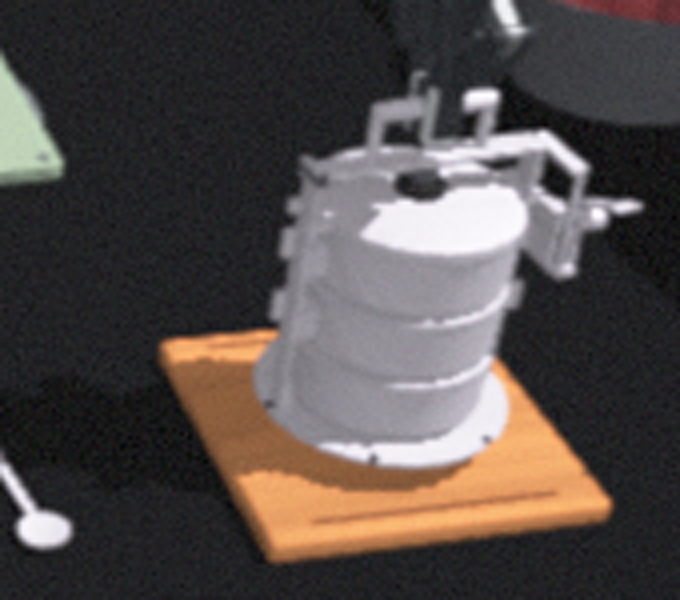

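>>> apply_moves --pt "0 0 0 0 0 -0.12 1" --pt "0 0 0 0 0 -0.12 1" --pt "0 0 0 0 0 -0.08 1" --pt "0 0 0 0 0 -0.02 1"

```text
time: 10.32
position: [0.5045, 0.2326, 0.2162]
tcp_rot: [-3.138, -0.003, 1.632]
force: [-0.9, -0.6, -9.2]
width: 0.111
```

>>> apply_moves --pt "0 0 0 0 0 -0.03 1" --pt "0 0 0 0 0 -0.02 1"

```text
time: 10.48
position: [0.5044, 0.2326, 0.2135]
tcp_rot: [-3.138, -0.003, 1.633]
force: [-2.0, -2.3, -1.2]
width: 0.109
```

>>> apply_moves --pt "0 0 0 0 0 -0.02 1"

```text
time: 10.57
position: [0.5046, 0.2325, 0.2129]
tcp_rot: [-3.139, -0.003, 1.632]
force: [-4.2, -5.3, 13.3]
width: 0.11
```

>>> apply_moves --pt "0 0 0 0 0 0.012 1"

```text
time: 10.65
position: [0.5046, 0.2325, 0.2138]
tcp_rot: [-3.139, -0.003, 1.632]
force: [0.3, 0.2, -9.0]
width: 0.109
```

>>> apply_moves --pt "0 0 0 0 0 0 0.6" --pt "0 0 0 0 0 0 0.3" --pt "0 0 0 0 0 0 -0.3" --pt "0 0 0 0 0 0 -1" --pt "0 0 0 0 0 0 -1"

```text
time: 11.07
position: [0.5058, 0.2336, 0.2156]
tcp_rot: [3.139, -0.006, 1.632]
force: [0.9, 0.6, 0.2]
width: 0.761
```

>>> apply_moves --pt "0 0 0 0 0 0 -1" --pt "0 0 0 0 0 0 -1" --pt "0 0 0 0 0 0 -1"

```text
time: 11.32
position: [0.5059, 0.2338, 0.2158]
tcp_rot: [3.139, -0.006, 1.632]
force: [-0.5, -1.2, -0.1]
width: 1.0
```

>>> apply_moves --pt "0 0 0 0 0 0.3 -1" --pt "0 0 0 0 0 0.5 -1" --pt "0 0 0 0.1 0.2 0.6 -1" --pt "0 0 0 0.1 0.4 0.4 1" --pt "0 0 0 0.1 0.4 0.2 1" --squeeze 30

```text
time: 11.73
position: [0.5201, 0.2806, 0.3184]
tcp_rot: [-3.139, -0.003, 1.628]
force: [-0.4, -0.1, 0.4]
width: 0.747
```

>>> apply_moves --pt "0 0 0 0.1 0.2 0 1" --pt "0 0 0 0 0 0 1" --pt "0 0 0 0 0 0 1" --pt "0 0 0 0 0 0 1"

```text
time: 12.07
position: [0.5251, 0.2944, 0.3205]
tcp_rot: [3.141, -0.006, 1.631]
force: [0.5, -0.6, -1.1]
width: 0.14
```

```bash
python3 ori.py 1.63; python3 snap.py k scene 280,110,440,250;python3 snap.py k wrist;python3 snap.py k top 60,130,260,280
```

```text
12.0667 [0.5251 0.2944 0.3205] [ 3.141 -0.006  1.631] turn numbers [-0.0009 -0.     -0.0002] [-0.39  0.7  -0.38  1.24  0.25  1.25 -0.71] [ 0.5 -0.6 -1.1] [-0.07  0.03  0.02] 0.13970055471578094
[0.5251 0.2944 0.3205] [ 3.141 -0.006  1.631] [-0.39  0.7  -0.38  1.24  0.25  1.25 -0.71] [ 0.47 -0.58 -1.14]
zoom 4.285714285714286
[0.5251 0.2942 0.3205] [ 3.141 -0.006  1.631] [-0.39  0.7  -0.38  1.24  0.25  1.25 -0.71] [-0.53 -0.14 -0.35]
zoom 1.5625
[0.5252 0.2941 0.3205] [ 3.141 -0.006  1.631] [-0.39  0.7  -0.38  1.24  0.25  1.25 -0.71] [-0.62 -0.22  0.7 ]
zoom 4.0
```

View pics/kscenez.png

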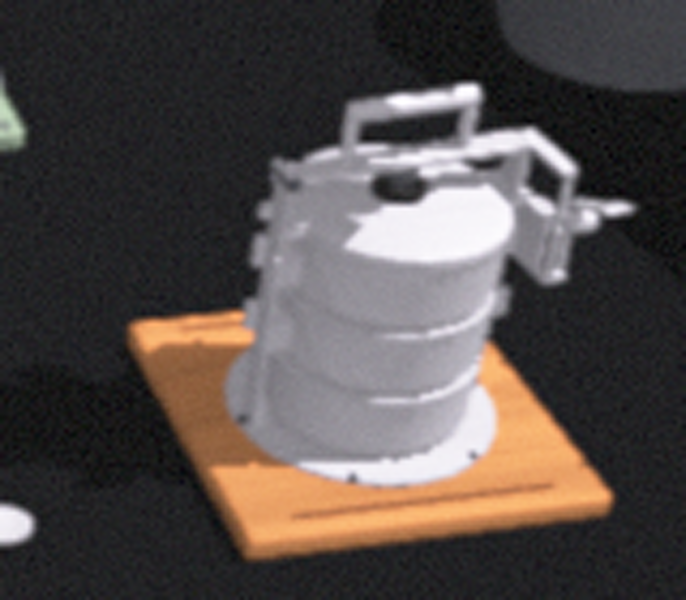

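View pics/kwristz.png

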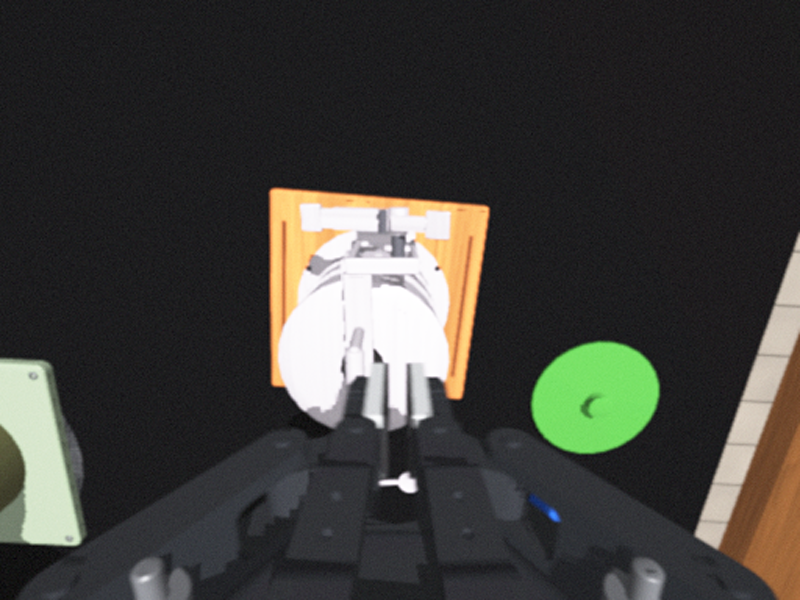

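View pics/ktopz.png

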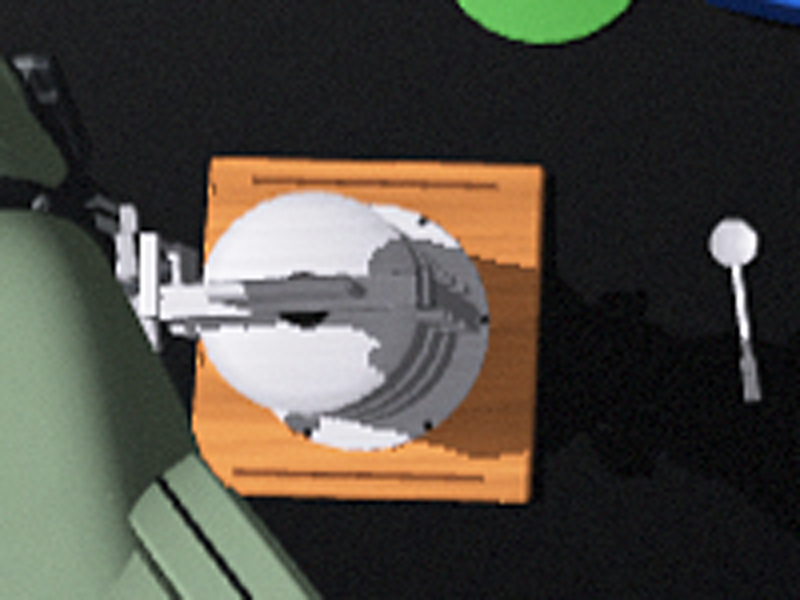

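```bash
python3 - <<'E'
from h import *
import pickle
mw=pickle.load(open("kwrist.pkl","rb"))
w=((438.5)/1.5625-.5,(225.5)/1.5625-.5)
s=(280+615.5/4.2857-.5,110+208.5/4.2857-.5)
print(tri([ray("wrist",w,mw),ray("scene",s)]),plane("wrist",w,.169,mw),plane("scene",s,.169))
# board corners from wrist view
for p in [(272,189),(488,207),(462,399),(271,386)]:print(plane("wrist",((p[0]+.5)/1.5625-.5,(p[1]+.5)/1.5625-.5),.016,mw).round(4))
# base holes
E
python3 - <<'E'
import cv2
a=cv2.imread("pics/kwrist.png")[110:200,170:310];cv2.imwrite("pics/kwz.png",cv2.resize(a,None,fx=5.5,fy=5.5,interpolation=cv2.INTER_CUBIC))
E
```

```text
(array([0.55100195, 0.33815288, 0.16804511]), [np.float64(0.00109661690849831), np.float64(0.0010966169084981046)]) [0.55024472 0.33739813 0.169     ] [0.55317143 0.33793158 0.169     ]
[0.3998 0.343  0.016 ]
[0.6143 0.3383 0.016 ]
[0.6114 0.1206 0.016 ]
[0.3921 0.1244 0.016 ]
```

View pics/kwz.png

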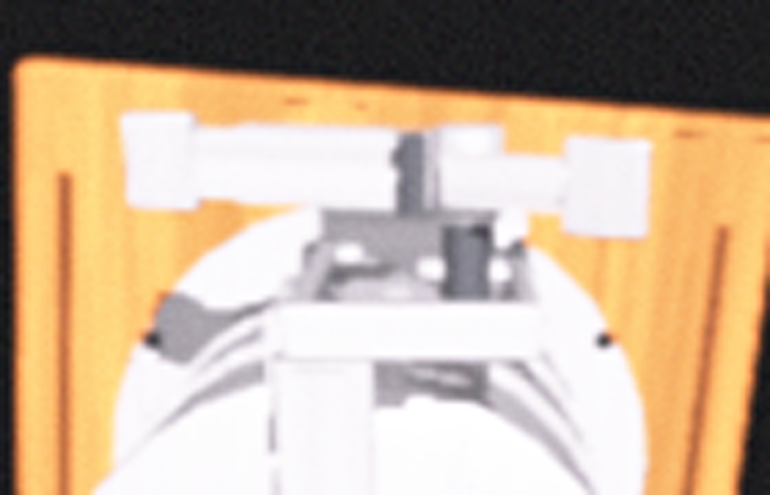

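>>> apply_moves --pt "0 0 0 0.2 0.4 0 1" --pt "0 0 0 0.2 0.4 -0.3 1" --pt "0 0 0 0.1 0.1 -0.6 1" --pt "0 0 0 0 0 -0.6 1" --pt "0 0 0 0 0 -0.2 1"

```text
time: 12.63
position: [0.552, 0.3382, 0.235]
tcp_rot: [3.137, -0.007, 1.627]
force: [-0.3, -0.1, -0.9]
width: -0.002
```

>>> apply_moves --pt "0 0 0 0 0 0 1"

```text
time: 12.72
position: [0.5515, 0.3374, 0.2327]
tcp_rot: [3.14, -0.005, 1.627]
force: [1.3, 0.3, 0.2]
width: 0.001
```

```bash
python3 ori.py 1.63
```

```text
12.7167 [0.5515 0.3374 0.2327] [ 3.14  -0.005  1.627] turn numbers [-0.0008  0.0003  0.0005] [-0.45  0.85 -0.36  1.21  0.29  1.13 -0.76] [1.3 0.3 0.2] [ 0.   -0.05  0.03] 0.0005109715468263392
```

Descend to ~10 mm over the tab and look.

>>> apply_moves --pt "0 0 0 0 0.02 -0.3 1" --pt "0 0 0 0 0 -0.3 1" --pt "0 0 0 0 0 -0.15 1" --pt "0 0 0 0 0 0 1"

```text
time: 13.05
position: [0.5521, 0.3369, 0.1959]
tcp_rot: [3.139, -0.005, 1.625]
force: [0.2, -0.5, 0.1]
width: -0.0
```

```bash
python3 ori.py 1.63; python3 snap.py l scene 350,90,450,190; python3 snap.py l wrist 150,100,350,250
```

```text
13.05 [0.5521 0.3369 0.1959] [ 3.139 -0.005  1.625] turn numbers [-0.0009  0.0004  0.0008] [-0.45  0.89 -0.35  1.26  0.31  1.04 -0.78] [ 0.2 -0.5  0.1] [-0.04  0.02  0.03] -1.5824393051792573e-05
[0.5521 0.3369 0.1959] [ 3.139 -0.005  1.625] [-0.45  0.89 -0.35  1.26  0.31  1.04 -0.78] [ 0.17 -0.45  0.08]
zoom 6.0
[0.5524 0.337  0.1968] [ 3.138 -0.006  1.625] [-0.45  0.89 -0.35  1.26  0.31  1.04 -0.78] [ 0.07  0.11 -0.37]
zoom 4.0
```

View pics/lscenez.png

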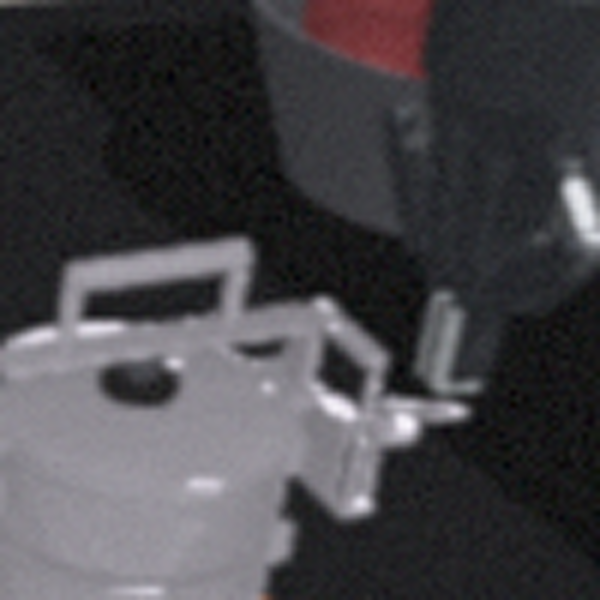

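View pics/lwristz.png

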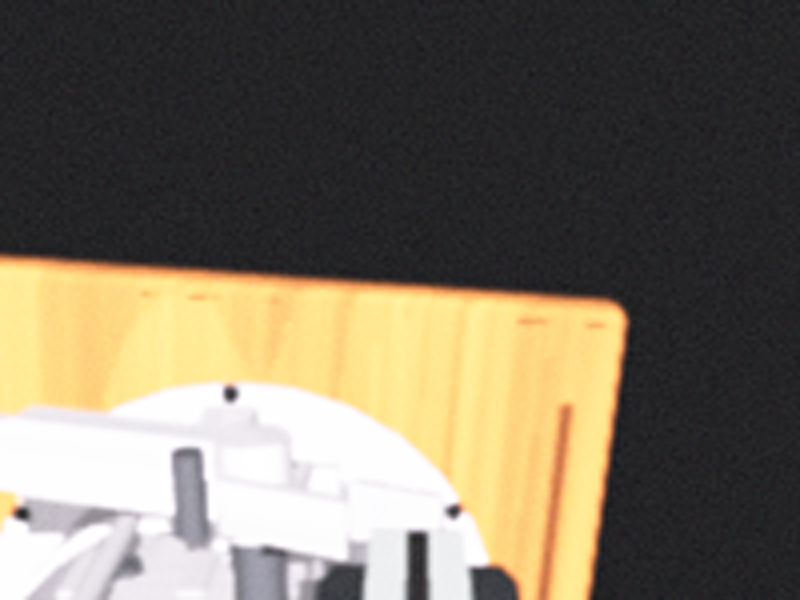

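>>> apply_moves --pt "0 0 0 -0.04 -0.02 -0.1 1" --pt "0 0 0 0 0 -0.08 1" --pt "0 0 0 0 0 -0.05 1"

```text
time: 13.4
position: [0.5511, 0.3366, 0.1879]
tcp_rot: [3.134, -0.008, 1.624]
force: [-0.6, 0.6, 0.4]
width: -0.0
```

>>> apply_moves --pt "0 0 0 0 0 -0.05 1" --pt "0 0 0 0 0 -0.05 1"

```text
time: 13.57
position: [0.5513, 0.3367, 0.183]
tcp_rot: [3.133, -0.009, 1.624]
force: [0.2, 0.1, 0.1]
width: 0.005
```

```bash
python3 ori.py 1.63; python3 snap.py m scene 350,90,450,190
```

```text
13.5667 [0.5513 0.3367 0.183 ] [ 3.133 -0.009  1.624] turn numbers [-0.0015  0.0013  0.0009] [-0.45  0.9  -0.34  1.28  0.32  1.   -0.79] [0.2 0.1 0.1] [-0.06 -0.06 -0.04] 0.004799028233416954
[0.5513 0.3367 0.183 ] [ 3.133 -0.009  1.624] [-0.45  0.9  -0.34  1.28  0.32  1.   -0.79] [0.24 0.13 0.14]
zoom 6.0
```

View pics/mscenez.png

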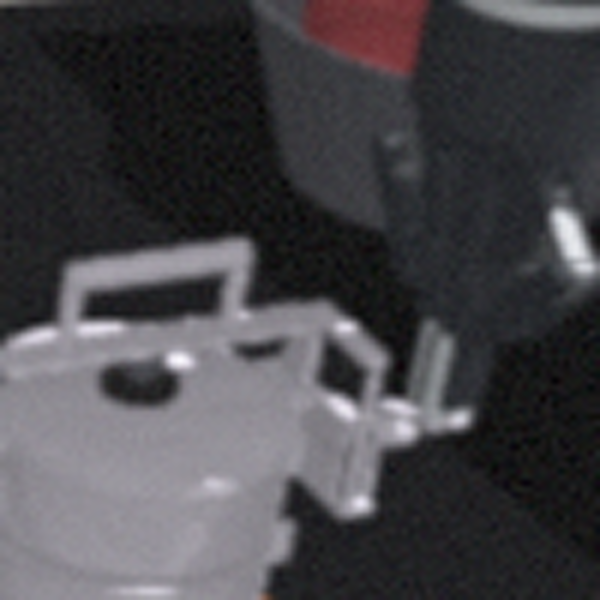

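Right at contact. Press in small steps.

>>> apply_moves --pt "0 0 0 0 0 -0.05 1" --pt "0 0 0 0 0 -0.05 1"

```text
time: 13.78
position: [0.5514, 0.3367, 0.1775]
tcp_rot: [3.133, -0.009, 1.624]
force: [0.6, 0.2, 1.5]
width: 0.003
```

>>> apply_moves --pt "0 0 0 0 0 -0.05 1" --pt "0 0 0 0 0 -0.04 1"

```text
time: 13.95
position: [0.5514, 0.3367, 0.1724]
tcp_rot: [3.133, -0.009, 1.624]
force: [-0.1, 0.5, 2.9]
width: -0.003
```

>>> apply_moves --pt "0 0 0 0 0 -0.03 1"

```text
time: 14.03
position: [0.5518, 0.3369, 0.171]
tcp_rot: [3.132, -0.009, 1.624]
force: [2.5, 1.4, 8.1]
width: -0.001
```

At the release's stop (8 N); a little more to trip.

>>> apply_moves --pt "0 0 0 0 0 -0.025 1"

```text
time: 14.12
position: [0.5522, 0.3373, 0.1701]
tcp_rot: [3.13, -0.01, 1.624]
force: [1.7, 0.1, 7.2]
width: -0.002
```

>>> apply_moves --pt "0 0 0 0 0 -0.02 1"

```text
time: 14.2
position: [0.5527, 0.3374, 0.1694]
tcp_rot: [3.129, -0.011, 1.624]
force: [0.1, -0.0, 6.6]
width: -0.001
```

>>> apply_moves --pt "0 0 0 0 0 -0.025 1"

```text
time: 14.28
position: [0.553, 0.3375, 0.1685]
tcp_rot: [3.128, -0.011, 1.624]
force: [0.7, -0.5, 7.3]
width: 0.001
```

>>> apply_moves --pt "0 0 0 0 0 -0.025 1"

```text
time: 14.37
position: [0.5533, 0.3376, 0.1676]
tcp_rot: [3.127, -0.012, 1.624]
force: [0.3, 0.0, 6.3]
width: 0.003
```

>>> apply_moves --pt "0 0 0 0 0 -0.025 1"

```text
time: 14.45
position: [0.5536, 0.3377, 0.1666]
tcp_rot: [3.126, -0.012, 1.624]
force: [0.7, -1.4, 5.8]
width: 0.002
```

>>> apply_moves --pt "0 0 0 0 0 -0.025 1"

```text
time: 14.53
position: [0.5539, 0.3377, 0.1656]
tcp_rot: [3.125, -0.012, 1.624]
force: [1.1, -1.6, 4.3]
width: 0.0
```

```bash
python3 snap.py n scene 350,90,450,190
```

```text
[0.5539 0.3377 0.1656] [ 3.125 -0.012  1.624] [-0.45  0.92 -0.34  1.3   0.33  0.95 -0.79] [ 1.08 -1.56  4.32]
zoom 6.0
```

View pics/nscenez.png

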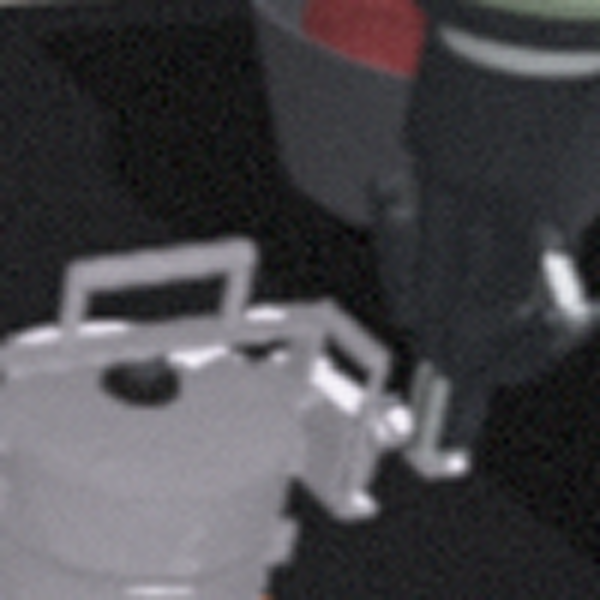

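>>> apply_moves --pt "0 0 0 0 0 -0.03 1"

```text
time: 14.67
position: [0.5541, 0.3374, 0.164]
tcp_rot: [3.125, -0.012, 1.623]
force: [0.9, -0.9, 2.0]
width: 0.001
```

>>> apply_moves --pt "0 0 0 0 0 -0.03 1"

```text
time: 14.75
position: [0.5542, 0.3373, 0.1624]
tcp_rot: [3.125, -0.012, 1.623]
force: [1.2, 0.7, 1.3]
width: 0.001
```

```bash
python3 snap.py o scene 350,90,450,190
```

```text
[0.5542 0.3373 0.1624] [ 3.125 -0.012  1.623] [-0.45  0.92 -0.34  1.31  0.33  0.95 -0.8 ] [1.21 0.67 1.34]
zoom 6.0
```

View pics/oscenez.png

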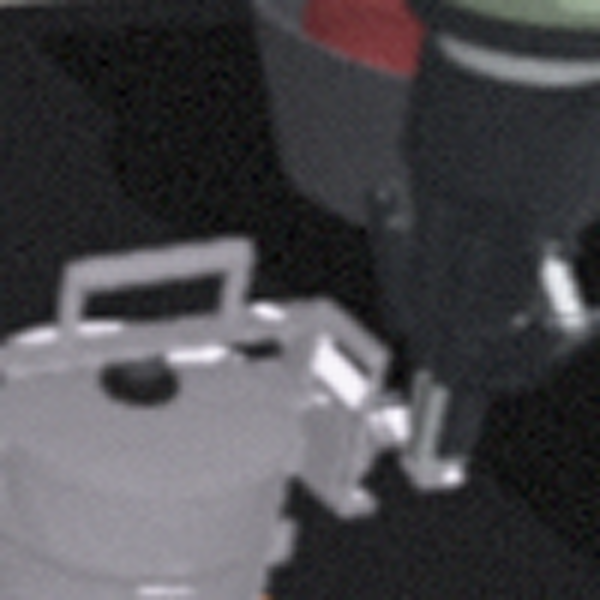

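>>> apply_moves --pt "0 0 0 0 0 -0.03 1" --pt "0 0 0 0 0 -0.03 1"

```text
time: 14.97
position: [0.5538, 0.3375, 0.1586]
tcp_rot: [3.126, -0.012, 1.624]
force: [0.7, 0.3, -0.0]
width: -0.005
```

>>> apply_moves --pt "0 0 0 0 0 0 1" --pt "0 0 0 0 0 0 1"

```text
time: 15.13
position: [0.5535, 0.3375, 0.158]
tcp_rot: [3.127, -0.011, 1.624]
force: [0.4, 0.6, 1.1]
width: -0.002
```

```bash
python3 snap.py p scene 280,90,440,210; python3 snap.py p wrist 80,70,360,280
```

```text
[0.5535 0.3375 0.158 ] [ 3.127 -0.011  1.624] [-0.45  0.93 -0.33  1.31  0.33  0.94 -0.8 ] [0.4  0.63 1.11]
zoom 5.0
[0.5535 0.3375 0.158 ] [ 3.127 -0.011  1.624] [-0.45  0.93 -0.33  1.31  0.33  0.94 -0.8 ] [ 0.41 -0.41  0.45]
zoom 2.857142857142857
```

View pics/pscenez.png

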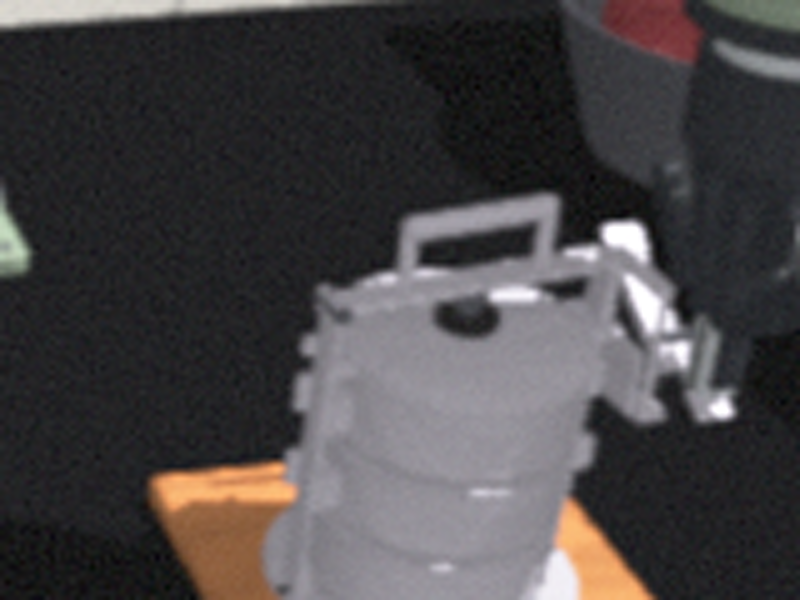

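View pics/pwristz.png

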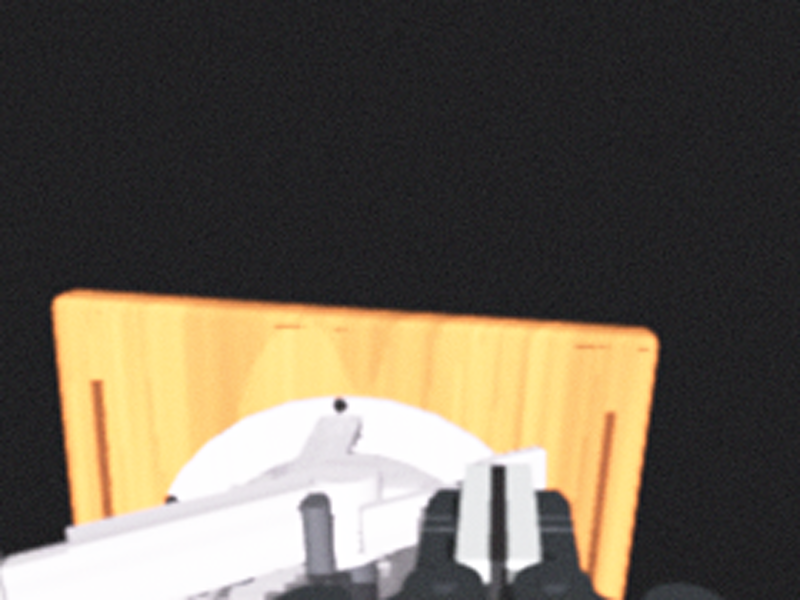

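The latch sprang open with the long lever up. Retract straight up and away.

>>> apply_moves --pt "0 0 0 0.02 0 0.15 1" --pt "0 0 0 0.05 0.05 0.4 1" --pt "0 0 0 0 0.2 0.6 1" --pt "0 0 0 0 0.2 0.6 1" --pt "0 0 0 0 0.3 0.6 1"

```text
time: 15.65
position: [0.5557, 0.3713, 0.2767]
tcp_rot: [3.136, -0.005, 1.621]
force: [0.3, -0.8, -0.2]
width: -0.006
```

>>> apply_moves --pt "0 0 0 0 0.5 0.3 1" --pt "0 0 0 0 0.5 0 1" --pt "0 0 0 0 0.3 0 1" --pt "0 0 0 0 0 0 1" --pt "0 0 0 0 0 0 1"

```text
time: 16.07
position: [0.5545, 0.4422, 0.3037]
tcp_rot: [3.129, -0.015, 1.623]
force: [-0.9, -0.7, -0.1]
width: 0.004
```

```bash
python3 snap.py q scene; python3 snap.py q top
```

```text
[0.5545 0.4422 0.3037] [ 3.129 -0.015  1.623] [-0.62  0.93 -0.34  0.75  0.27  1.48 -0.8 ] [-0.94 -0.67 -0.08]
zoom 1.5625
[0.5544 0.4421 0.3037] [ 3.129 -0.015  1.623] [-0.62  0.93 -0.34  0.75  0.27  1.48 -0.8 ] [-1.36  0.84 -0.67]
zoom 1.5625
```

View pics/qscenez.png

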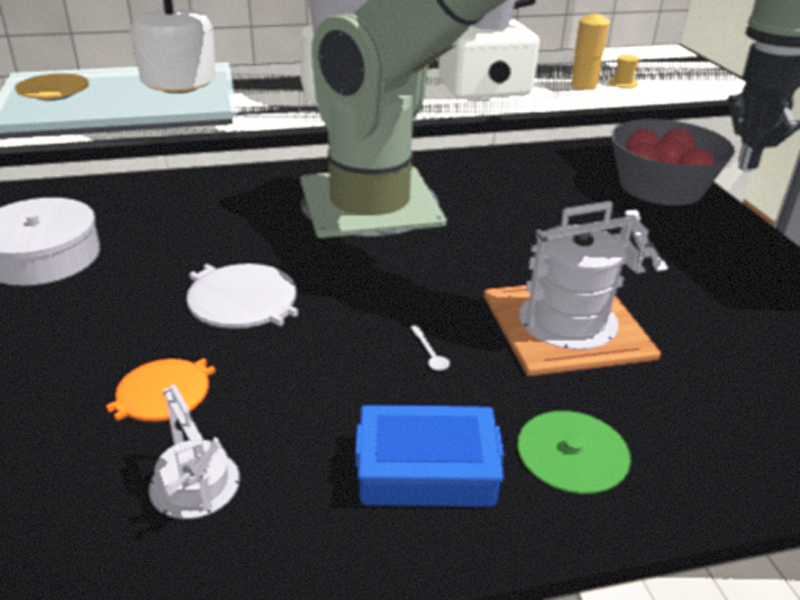

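View pics/qtopz.png

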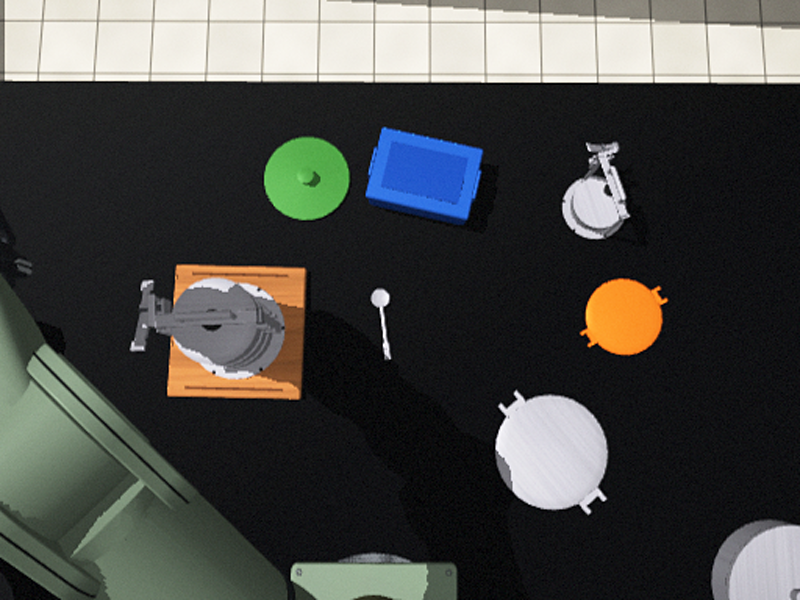

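The tiffin stands on the board with its latch open and its tiers stacked, the lunchbox, spoon and green lid haven't moved, and the arm is clear.

```bash
python3 -c "
from workcell import robot
robot.sign_off()"
```

```text
the job is handed in; nothing more can be done
```

The job is done and handed in at about 16 s of the 58 s allowed.

- **Latch closed:** I pressed the long lever down with the closed fingertips. Resistance peaked at about 8 N and fell off, then rose to about 17 N when the lever met its stop. I backed off at once, and the pictures showed the lever staying down, locked. That 17 N is under the 20 N rocking limit but not by much. Pictures taken partway through the press showed the base where it had been, and I saw no rocking.
- **Carry and set-down:** I lifted the tiffin by its handle, upright, and lowered it onto the board. It showed about 13 N for one step on contact, which I eased off before letting go. By my estimate it stands within about 2 mm of the board's centre, at (0.505, 0.231) against (0.504, 0.232).
- **Release:** I pressed the small lever to its stop and on past it, with a peak of about 8 N. The latch then sprang open and the long lever is up.
- **Last check:** The scene and top pictures show the tiers and lid stacked and the latch open. The lunchbox, teaspoon and green lid look unmoved, and the arm is clear.

No check failed. The cameras disagreed by a few millimetres on some points, mainly the board's edges and the release tab. I did not measure the exact latch angle after it opened.

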